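# Fish a dropped ceramic washer out from under the bench shelf

## Task

A ceramic insulating washer has been dropped and lies deep under the low slatted shelf. Take the flat probe from its wooden rest, reach in with the blade, press its rubber foot lightly on the washer and draw the washer out onto the open table in front of the shelf, wholly clear of it by about two centimetres or more. The ceramic cracks easily, so keep the press light (under 8 N); do not touch the washer with the fingers, leave the other things where they are, and finally put the probe back on its rest, let go of it and draw the hand away.

Things in the scene. Friction and masses are not known exactly. Their poses are not given: they have to be found in the camera images.
- washer: White ceramic washer, the only round flat ring under the shelf: diameter 34 mm, hole 12 mm, 6 mm thick, about 20 g, lying flat 3 to 15 mm from the back stop strip: no room for the probe's foot behind it. Seen from above through the shelf's gaps. Origin: centre of its underside. Pressed from above with 3 to 5 N it is drawn along (rubber grips it better than the cloth does); over 8 N cracks it.
- shelf: Fixed low dark steel shelf, 100 mm deep (x), 340 mm wide (y), 58 mm high, 50 mm free beneath. Origin: on the table under its centre; +x points to its back. Top: four bars 6 mm wide along y, gaps 24 mm. Back stop strip 14 mm high, inner face at x = +44 mm. Two instruments, tops 92 mm above the table, stand on its ends at |y| 113 to 163 mm. Push it with less than 15 N.
- shelf_mouth (a point): Middle of the shelf's open front edge, on the table, 50 mm from the shelf's origin; axes as the shelf's, so -x points out onto the open table. To be clear by 20 mm the washer's centre must be 37 mm out from here (13 mm clear is the least allowed), and it should stay within 150 mm of the front.
- probe: Flat probe, about 0.155 kg, 155 mm long, starting on its rest. Origin: centre of the underside of its black handle base (60 x 20 x 16 mm in x, y, z); x points along the blade, z up. On the base stands a grip 44 mm long (x), 14 mm thick (y), from z = 16 to 48 mm.
- probe_grip (a point): Middle of the probe's upright grip, where to put the TCP: 38 mm above the probe's origin; axes as the probe's. Pinch across y from above, firmly (80 N or more). The foot's axis is 115 mm ahead of this point along x and, with a straight blade, the foot's lowest line is 50 mm below it.
- probe_root (a point): Neck at the front of the handle, 30 mm ahead of and 9 mm above the probe's origin, where a springy blade starts: 95 mm long, 16 wide, 3 thick. Under its end a rubber foot, a fixed roller of 16 mm diameter, 18 mm long along y. The neck's bend is NOT measured: up to 0.12 rad, so the foot is up to 10 mm higher or lower. It keeps its bend; at the foot the blade gives 1 mm per 3 N or softer. Feel it.
- rest: Fixed wooden rest for the probe, 70 x 50 mm (x, y), flat seat 30 mm above the table between two cheeks 10 mm high, 27 mm apart, along x. Origin: on the table under its centre. The probe lies in it with its origin 30 mm above the rest's origin, x axes alike.
- nut: Steel hex nut, 19 mm across flats, 10 mm high, also under the shelf, at least 70 mm from the washer along the shelf's y. Leave it. Origin: centre of its underside.
- cell_a: Blue battery cell, 32 mm diameter, 70 mm high, standing beside the shelf's right (-y) side panel. Leave it. Origin: centre of its underside.
- cell_b: Blue battery cell like cell_a, standing on the right of the table. Leave it.
- cell_c: Blue battery cell like cell_a, standing on the right of the table. Leave it.
- driver: Screwdriver lying on the right of the table. Leave it.
- tape: Roll of amber tape, 70 mm diameter, 19 mm high, lying on the left of the table. Leave it.
- meter: Hand multimeter, 150 x 75 x 35 mm, lying on the right of the table. Leave it.

How it is judged:
By the outcome, as a careful person would: the job done as asked, in the order asked, and still so for the second after the job is handed in, with the robot touching nothing.
It also fails if it takes over 54 s, if anything falls off the work surface, if the arm or the gripper's body presses on something with over 40 N, if the wrist force passes 120 N, or if a joint passes its speed limit or range.

## Robot

A 7-joint arm with a two-finger parallel gripper is mounted at the origin on the work surface. World frame = base frame: x ahead of the robot, y to its left, z up, the work surface at z = 0. Lengths are in m, angles in rad, forces in N, time in s.
With the tool pointing down it reaches from about 0.4 to 0.85 m from the base axis. Payload 6.9 kg.
Tool frame: the origin (TCP) lies between the finger pads, 19 mm behind the fingertips; this is the grasp point; z points along the fingers, y is the line along which they close (so a half turn about z gives the same grasp; the last joint's range is limited). The gripper opens to 85 mm and grips with 20 to 120 N. Pads are 22 mm wide; open, the fingers measure 114 mm over their backs; the gripper's body (76 mm by 85 mm) begins 54 mm behind the grasp point. The pads swing forward as they close: fully open they stand 13 mm farther back than shut.
Start: joints at [-1.232, 0.507, -0.238, 1.5, 0.126, 1.149, -0.155], TCP at [0.145, 0.608, 0.25] pointing down, gripper open.
Joint ranges: [-3.08, 3.08], [-0.24, 2.05], [-1.43, 1.35], [0, 2.5], [-1.52, 4.66], [0.17, 1.96], [-2.89, 2.89]. Speed limits (rad/s): [2.39, 2.39, 3.14, 3.14, 3.14, 3.14, 3.14].

## Interface

Orientations are given as a rotation vector (axis times angle).
In Python, from cell import bot gives the robot as it stands.
- The arm moves only by the tool move_arm, never from a script. Its argument "steps" is text: rows parted by semicolons, each of 5 numbers parted by spaces: the shift along the world's x, y, z in m, then the turn about the world's z in rad, then the closure, from 0 (fully open) to 1 (shut). A call has 1 to 12 rows; each row shifts and turns the commanded pose from where the row before left it; what a row does not reach is not made up. A row lasts 1/12 s, in which the tool goes at most 41.7 mm and 7.16 degrees, less where a joint would pass 70% of its speed; a pose out of reach is approached as far as the arm can. A call is refused whole if a number of a shift passes 0.0417 or a number of a turn 0.125, either way. A call with a gripper value outside its range is refused whole. The fingers move at their own pace and stop on an object; "newtons" is the grip in N (left out, the last holds). Time passes only in rows, so rows that do not move let the fingers close. It gives the time, the measured TCP pose, the force, the opening and the grip force at its end, in the units of the state.
- bot.get_state(): the state, without advancing time (a new reading comes with each control period).
- bot.read_camera(name): name is "scene" or "top" or "wrist"; returns a dict with "frame" (384x512x3 uint8, red, green, blue), "fx", "fy", "cx", "cy" (pixels), "extrinsics" (4x4, takes a point from camera to world coordinates); the wrist camera has in their place "T_tool_cam" (4x4, takes a point from camera to tool coordinates, whose origin is the TCP and whose axes are the flange's). Camera axes: x right, y down, z forward; pixel columns grow to the right and rows downward; lengths in m; the calibration is good to about 2 mm. The wrist camera is an equidistant fisheye: a pixel r from the principal point sees the ray r / f radians off the axis. A picture is of the moment at which its call begins: read the wrist's pose just before it. There is no depth.
- bot.close_job(): hands the job in; it is judged then, once.
The state is a dict: "t": time; "qpos": joint angles; "qd": joint speeds; "tau": joint torques, N m; "tcp_pos": TCP position; "orientation": TCP orientation; "wrist_force": force on the tool from outside, world axes, zero at the start; "torque": the same for the moment, N m; "width": finger opening in m; "finger_force": force on a finger pad.
Only numpy, scipy, OpenCV 4.12 (cv2) and the standard library are available. Lean on these libraries where they do the work, as an engineer would, in place of code of your own. Each camera call takes 0.05 s, during which the arm holds its last target. There are 200 camera calls.

## Working session

There is one attempt and no reset: what is moved stays moved. The work goes in short steps, Python scripts to look and compute and a tool call to move; the robot and the scene stay as the last step left them, time stands still between calls to the robot, and variables do not carry over. Pictures are saved under pics/ and viewed, at most 10 in all, crops included, and the job is handed in when it is done.

Besides the shell and the picture viewer there is one more tool, called after "Emit:" as a command line: name --argument value ..., lists and objects as JSON in quotes. move_arm: Moves the arm, as the interface text tells. Its arguments: {"type":"object","properties":{"steps":{"type":"string"},"newtons":{"type":"number"}},"required":["steps"]}

```bash
mkdir -p pics; ls
python3 - <<'E'
from cell import bot
import cv2,numpy as np
s=bot.get_state();print(s)
for n in("scene","top"):
    c=bot.read_camera(n);cv2.imwrite(f"pics/{n}0.png",c["frame"][:,:,::-1])
    np.savez(f"{n}0.npz",**c)
    print(n,c["fx"],c["fy"],c["cx"],c["cy"],np.round(c["extrinsics"],4).tolist())
E
```

```text
pics
{'t': 0.0, 'qpos': array([-1.23152817,  0.50835795, -0.23748036,  1.50117243,  0.12573514,
        1.14888873, -0.1548137 ]), 'qd': array([-4.99407602e-04, -5.97655405e-05, -7.45997570e-04,  8.96458358e-04,
       -1.49844164e-04, -1.84627670e-04, -2.13548377e-04]), 'tau': array([ 4.40142412e-04, -6.20578909e+01, -2.18719952e+00, -2.49655795e+01,
        1.24817016e-02,  1.22394864e-02, -7.58713998e-07]), 'tcp_pos': array([0.14477526, 0.60750365, 0.24910196]), 'orientation': array([-3.66376989e-01, -3.12002625e+00,  2.87629170e-03]), 'wrist_force': array([-0.03759707, -0.2323768 , -1.02516354]), 'torque': array([ 0.00324697, -0.03587868,  0.03921717]), 'finger_force': 0.0, 'width': 0.08520523547923539}
scene 424.917251080637 424.917251080637 245.57221502408254 195.81069617615393 [[-0.0911, 0.6581, -0.7474, 1.3705], [0.9958, 0.0553, -0.0727, 0.0494], [-0.0065, -0.7509, -0.6604, 0.807], [0.0, 0.0, 0.0, 1.0]]
top 352.23309938442424 352.23309938442424 253.3852824927288 191.89049609908045 [[-0.0081, -0.9857, 0.1682, 0.3349], [-0.9999, 0.0069, -0.0079, -0.0076], [0.0066, -0.1683, -0.9857, 1.1895], [0.0, 0.0, 0.0, 1.0]]
```

Run:
```python
import cv2
for n in("scene","top"):
    cv2.imwrite(f"pics/{n}0b.png",cv2.resize(cv2.imread(f"pics/{n}0.png"),(800,600),interpolation=cv2.INTER_CUBIC))
```

```text
(no output)
```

View pics/top0b.png

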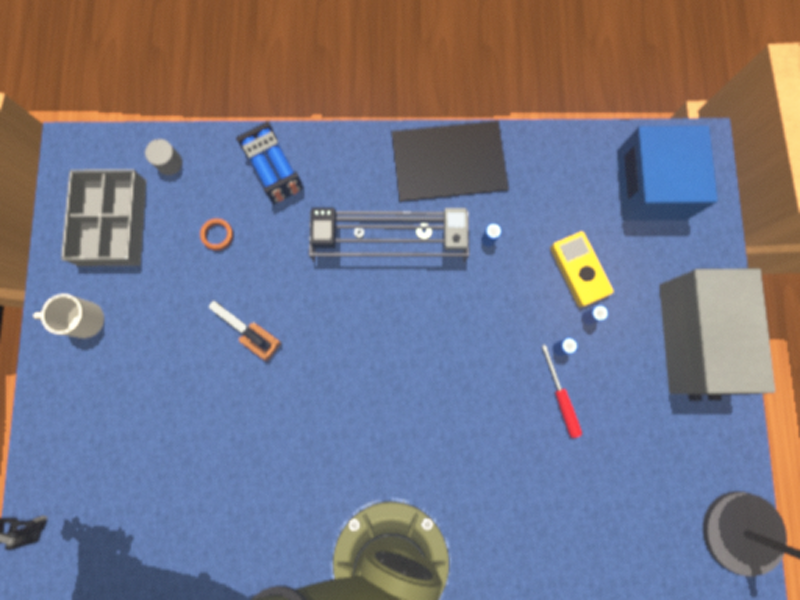

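View pics/scene0b.png

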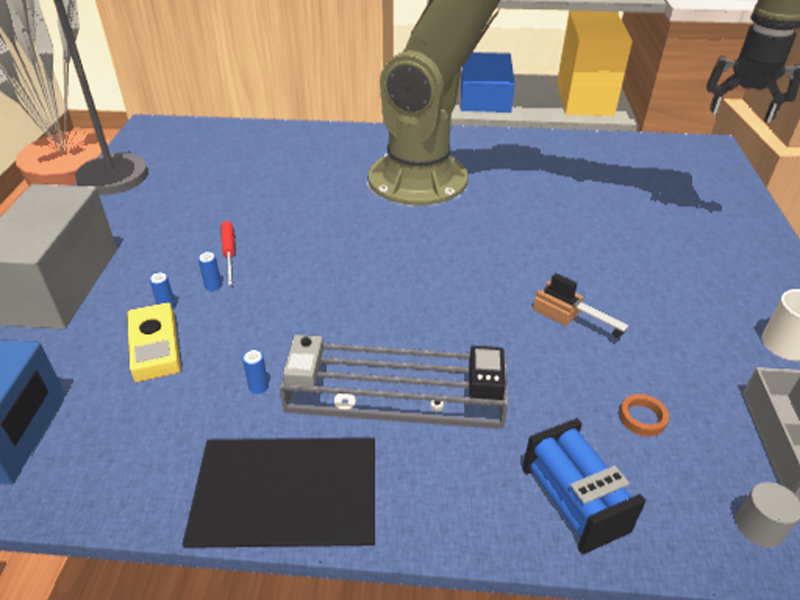

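Top view: the washer is at about (424,232) and the nut at (359,232). The shelf spans columns 310–469 with its front edge at row 254. The rest and handle are at (258,340) and the blade end is at (212,305). Next I'll measure these by masks.

```bash
cat > h.py <<'E'
import numpy as np,cv2
def load(n): return dict(np.load(n+".npz"))
def ray(c,u,v):
    E=c["extrinsics"];d=E[:3,:3]@np.array([(u-c["cx"])/c["fx"],(v-c["cy"])/c["fy"],1]);return E[:3,3],d
def onz(c,u,v,z):
    o,d=ray(c,u,v);return (o+d*(z-o[2])/d[2])
def proj(c,p):
    E=c["extrinsics"];q=E[:3,:3].T@(np.asarray(p)-E[:3,3]);return c["fx"]*q[0]/q[2]+c["cx"],c["fy"]*q[1]/q[2]+c["cy"]
def blobs(m,mn=8):
    n,l,s,ce=cv2.connectedComponentsWithStats(m.astype(np.uint8));return [(s[i].tolist(),ce[i],l==i) for i in range(1,n) if s[i][4]>=mn]
E
python3 - <<'E'
from h import *
for n in("top0","scene0"):
    c=load(n);f=c["frame"];hsv=cv2.cvtColor(f,cv2.COLOR_RGB2HSV)
    H,S,V=[hsv[:,:,i].astype(int) for i in range(3)]
    for name,m,z in(("white",(S<60)&(V>170),.006),("blade",(S<60)&(V>170),.039),("brown",(H<15)&(S>90)&(V>80),.04),("black",(V<60),.078)):
        for s,ce,mm in blobs(m,10):
            p=onz(c,*ce,z)
            if .3<p[0]<.8 and abs(p[1])<.4:
                a=""
                if s[4]>30:
                    ys,xs=np.nonzero(mm);P=np.array([onz(c,x,y,z)[:2] for x,y in zip(xs,ys)]);q=P-P.mean(0);u=np.linalg.svd(q,full_matrices=False)[2][0];t=q@u;a=(np.round(u,3),round(np.degrees(np.arctan(u[1]/u[0])),1),t.min().round(3),t.max().round(3))
                print(n,name,s,np.round(ce,1),np.round(p[:2],4),a)
t=cv2.imread("pics/top0.png");s=cv2.imread("pics/scene0.png")
A=cv2.resize(t[115:240,125:325],(800,500),interpolation=cv2.INTER_CUBIC);cv2.imwrite("pics/ct.png",A)
B=cv2.resize(s[165:275,155:415],(800,338),interpolation=cv2.INTER_CUBIC);cv2.imwrite("pics/cs.png",B)
E
```

```text
top0 white [285, 133, 15, 25, 315] [291.7 144. ] [ 0.7058 -0.1524] (array([-1.   ,  0.013]), np.float64(-0.8), np.float64(-0.04), np.float64(0.047))
top0 white [201, 141, 11, 12, 129] [206.  146.5] [0.6982 0.1468] (array([-1.   , -0.007]), np.float64(0.4), np.float64(-0.02), np.float64(0.02))
top0 white [269, 143, 5, 2, 10] [271.  143.5] [ 0.7079 -0.0799] 
top0 white [312, 144, 8, 8, 55] [315.5 147.2] [ 0.6935 -0.2351] (array([-0.873,  0.487]), np.float64(-29.2), np.float64(-0.015), np.float64(0.013))
top0 white [226, 146, 7, 6, 38] [229.  148.3] [0.6915 0.0665] (array([-0.031, -1.   ]), np.float64(88.2), np.float64(-0.011), np.float64(0.011))
top0 white [266, 146, 11, 7, 64] [271. 149.] [ 0.6881 -0.0797] (array([-0.026, -1.   ]), np.float64(88.5), np.float64(-0.018), np.float64(0.017))
top0 white [134, 192, 24, 21, 169] [145.2 201.9] [0.505  0.3496] (array([-0.6, -0.8]), np.float64(53.1), np.float64(-0.048), np.float64(0.047))
top0 white [360, 217, 9, 9, 62] [364.2 220.8] [ 0.4356 -0.3894] (array([-0.943,  0.332]), np.float64(-19.4), np.float64(-0.014), np.float64(0.015))
top0 white
[... 4261 characters left out ...]
]), np.float64(42.7), np.float64(-0.048), np.float64(0.04))
scene0 brown [368, 188, 5, 5, 14] [370.  189.7] [0.4482 0.3061] 
scene0 brown [397, 252, 31, 27, 477] [411.9 265.2] [0.7109 0.3677] (array([ 0.907, -0.421]), np.float64(-24.9), np.float64(-0.041), np.float64(0.04))
scene0 black [349, 176, 21, 19, 231] [359.5 184.8] [0.4758 0.2682] (array([0.993, 0.119]), np.float64(6.8), np.float64(-0.038), np.float64(0.038))
scene0 black [392, 211, 6, 5, 18] [394.6 213.1] [0.579  0.3426] 
scene0 black [193, 217, 6, 4, 19] [195.6 218.5] [ 0.6397 -0.1452] 
scene0 black [300, 222, 23, 34, 389] [310.3 243.5] [0.6984 0.1328] (array([0.997, 0.075]), np.float64(4.3), np.float64(-0.069), np.float64(0.035))
```

View pics/ct.png

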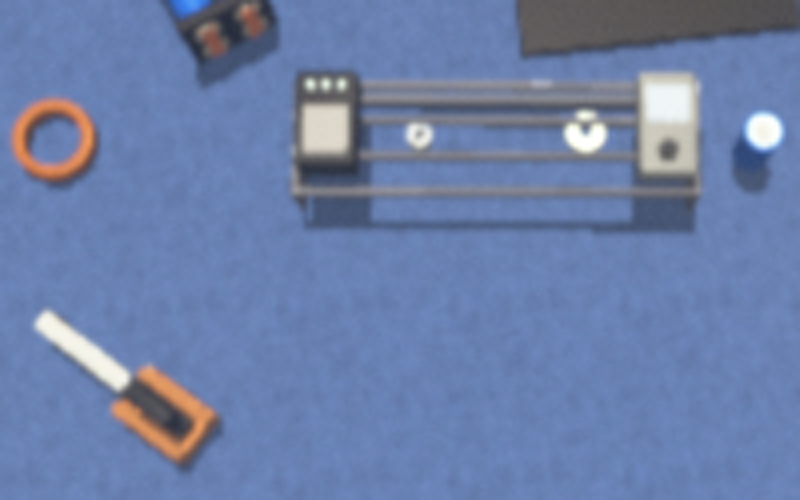

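View pics/cs.png

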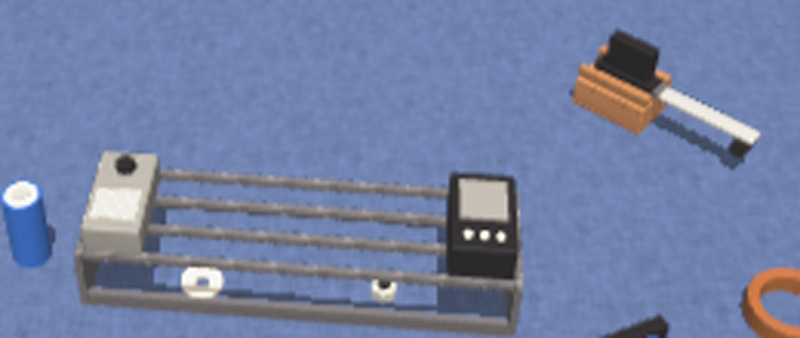

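Crops: the washer ring centre is at ct.png (585,133), with the second bar crossing its rear edge. The front bar is at row 190, columns 293–698. The probe lies in the rest with its blade pointing up-left, at a world yaw of about 53°. I'll fit the bars and move above the probe.

Run:
```python
from h import *
c=load("top0");g=cv2.cvtColor(c["frame"],cv2.COLOR_RGB2GRAY).astype(float)
S=cv2.cvtColor(c["frame"],cv2.COLOR_RGB2HSV)[:,:,1].astype(float)
print(S[134:168,250].astype(int).tolist())
for r0,r1 in((159,166),(150,157),(141,148),(133,140)):
    us=[];vs=[]
    for u in list(range(218,224))+list(range(236,262))+list(range(278,282)):
        w=np.clip(120-S[r0:r1,u],0,None)
        if w.sum()>20: us.append(u);vs.append((w*np.arange(r0,r1)).sum()/w.sum())
    k=np.polyfit(us,vs,1)
    P=[onz(c,u,np.polyval(k,u),.055) for u in(200,297)];d=P[0]-P[1]
    print(r0,k,[p[:2].round(4) for p in P],"tilt",d[0]/d[1])
for v in(161,162,163):
    print(v,S[v,192:206].astype(int).tolist(),S[v,292:306].astype(int).tolist())
t=c;s=load("scene0")
# side-panel ends
for u in(198,299.3): print(onz(c,u,162.2,.058).round(4))
# triangulate black foot/blade end: tip = blade corner mean
def tip(c,end):
    hsv=cv2.cvtColor(c["frame"],cv2.COLOR_RGB2HSV);m=(hsv[:,:,1]<60)&(hsv[:,:,2]>170)
    x,y=end;w=np.zeros_like(m);w[185:225,x[0]:x[1]]=1
    ys,xs=np.nonzero(m&w.astype(bool));P=np.c_[xs,ys].astype(float);mu=P.mean(0);q=P-mu;U=np.linalg.svd(q,full_matrices=False)[2][0];tt=q@U
    return mu,mu+U*tt.min(),mu+U*tt.max()
print(tip(t,((130,160),0)),tip(s,((366,405),0)))
def tri(a,b):
    o1,d1=ray(t,*a);o2,d2=ray(s,*b);k=np.linalg.lstsq(np.c_[d1,-d2],o2-o1,rcond=None)[0];p,q=o1+k[0]*d1,o2+k[1]*d2;return ((p+q)/2).round(4),np.linalg.norm(p-q).round(4)
A=tip(t,((130,160),0));B=tip(s,((366,405),0));A1,A2=sorted(A[1:],key=lambda p:p[0]);B1,B2=sorted(B[1:],key=lambda p:-p[0])
print("tip",tri(A1,B1),"root",tri(A2,B2))
```

```text
[90, 43, 19, 43, 52, 27, 17, 56, 89, 70, 32, 20, 63, 98, 103, 105, 106, 98, 79, 39, 34, 83, 102, 104, 102, 104, 99, 71, 31, 37, 86, 105, 106, 105]
159 [5.41186040e-04 1.62092491e+02] [array([0.6295, 0.1594]), array([ 0.6273, -0.1621])] tilt 0.006998707935247578
150 [1.55122212e-03 1.52890506e+02] [array([0.6603, 0.1599]), array([ 0.6578, -0.163 ])] tilt 0.007867412528571755
141 [9.35558306e-04 1.43643330e+02] [array([0.6927, 0.1605]), array([ 0.6904, -0.164 ])] tilt 0.007046648052659008
133 [2.55221528e-04 1.36625716e+02] [array([0.7176, 0.1609]), array([ 0.7156, -0.1647])] tilt 0.006195425894644615
161 [107, 108, 106, 106, 104, 69, 14, 6, 11, 20, 40, 50, 56, 57] [60, 62, 58, 53, 35, 18, 14, 18, 68, 100, 104, 103, 104, 104]
162 [107, 108, 108, 108, 102, 65, 15, 7, 7, 11, 15, 17, 20, 21] [24, 18, 22, 19, 13, 9, 12, 17, 64, 95, 103, 103, 105, 105]
163 [107, 107, 108, 107, 103, 80, 29, 8, 10, 16, 30, 27, 22, 22] [17, 22, 20, 13, 11, 11, 13, 29, 74, 99, 104, 103, 105, 107]
[0.6288 0.1655 0.058 ]
[ 0.6266 -0.1693  0.058 ]
(array([145.22941176, 202.02352941]), array([134.33704683, 193.56592472]), array([157.81645013, 211.79699875])) (array([385.36781609, 202.10344828]), array([367.41174535, 193.24841339]), array([400.67771486, 209.65352366]))
tip (array([0.5275, 0.3746, 0.044 ]), np.float64(0.0007)) root (array([0.4669, 0.2962, 0.0425]), np.float64(0.0004))
```

Emit:
move_arm --steps "0.028 -0.03 0 0.1055 0;0.028 -0.03 0 0.1055 0;0.028 -0.03 0 0.1055 0;0.028 -0.03 0 0.1055 0;0.028 -0.03 0 0.1055 0;0.028 -0.03 0 0.1055 0;0.028 -0.03 0 0.1055 0;0.028 -0.03 0 0.1055 0;0.028 -0.03 0 0.1055 0;0.028 -0.03 0 0.1055 0;0.028 -0.03 0 0.1055 0;0 0 -0.03 0 0" --newtons 100

```text
t: 1.1
tcp_pos: [0.4619, 0.2705, 0.2231]
orientation: [-1.397, 2.805, -0.007]
wrist_force: [1.9, -0.2, 1.0]
width: 0.0852
finger_force: 0.0
```

```bash
cat >> h.py <<'E'
from scipy.spatial.transform import Rotation as Rn
def wrist(bot,name):
    s=bot.get_state();c=bot.read_camera("wrist");T=np.eye(4);T[:3,:3]=Rn.from_rotvec(s["orientation"]).as_matrix();T[:3,3]=s["tcp_pos"]
    c["extrinsics"]=T@c["T_tool_cam"];np.savez(name+".npz",**c);cv2.imwrite(f"pics/{name}.png",c["frame"][:,:,::-1]);return s,c
def wonz(c,u,v,z):
    p=np.array([(u-c["cx"])/c["fx"],(v-c["cy"])/c["fy"]]);r=np.linalg.norm(p);E=c["extrinsics"]
    d=E[:3,:3]@np.r_[p/max(r,1e-9)*np.sin(r),np.cos(r)];o=E[:3,3];return o+d*(z-o[2])/d[2]
def wproj(c,P):
    E=c["extrinsics"];q=E[:3,:3].T@(np.asarray(P)-E[:3,3]);a=np.arctan2(np.hypot(q[0],q[1]),q[2]);b=np.arctan2(q[1],q[0]);return c["cx"]+c["fx"]*a*np.cos(b),c["cy"]+c["fy"]*a*np.sin(b)
E
python3 - <<'E'
from cell import bot
from h import *
s,c=wrist(bot,"w1");print(s["tcp_pos"],s["orientation"],c["fx"],c["cx"],c["cy"],c["extrinsics"].round(3).tolist())
for p in((.454,.278,.078),(.5227,.3696,.039)):print(wproj(c,p))
cv2.imwrite("pics/w1b.png",cv2.resize(cv2.imread("pics/w1.png"),(800,600)))
E
```

```text
[0.4619411  0.27050012 0.22308786] [-1.39667778  2.80462423 -0.00736254] 297.3186396354542 256.50956554371345 196.01260971559813 [[-0.798, 0.577, 0.174, 0.42], [0.603, 0.768, 0.217, 0.215], [-0.008, 0.278, -0.96, 0.347], [0.0, 0.0, 0.0, 1.0]]
(np.float64(270.7814286116316), np.float64(188.65636821565167))
(np.float64(268.2734428790755), np.float64(273.10772083935717))
```

View pics/w1b.png

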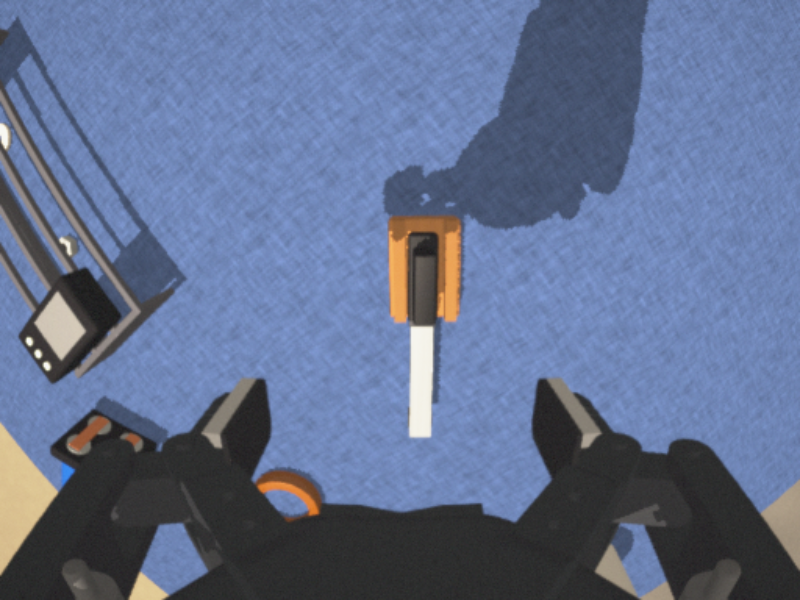

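Wrist view: the rest is centred at (424,270). The grip is the dark bar at columns 410–436. The blade runs from (422,325) to (420,437).

Run:
```python
from h import *
c=load("w1")
hsv=cv2.cvtColor(c["frame"],cv2.COLOR_RGB2HSV);H,S,V=[hsv[:,:,i].astype(int) for i in range(3)]
m=(S<60)&(V>150);m[:205]=0;m[285:]=0;m[:,:255]=0;m[:,:]&=(np.arange(512)<285)[None]
s,ce,mm=max(blobs(m),key=lambda b:b[0][4]);print(s,ce)
ys,xs=np.nonzero(mm)
P=np.array([wonz(c,x,y,.0405)[:2] for x,y in zip(xs,ys)]);mu=P.mean(0);q=P-mu;u=np.linalg.svd(q,full_matrices=False)[2][0];u*=np.sign(u[0]);t=q@u
print(mu,u,np.degrees(np.arctan2(u[1],u[0])),t.min(),t.max(), "origin from ctr",mu-u*.0775,"from root",mu+u*(t.min()-.0005)-u*.03)
# grip dark
d=(V<75);d[:140]=0;d[215:]=0;d[:,:250]=0;d[:,290:]=0
for s,ce,mm in blobs(d,40):
    ys,xs=np.nonzero(mm);print("dark",s,ce)
    P=np.array([wonz(c,x,y,.078)[:2] for x,y in zip(xs,ys)]);q=(P-mu)
    print("lateral",np.percentile(q@np.array([-u[1],u[0]]),[5,50,95]),"along",np.percentile(q@u,[1,99]))
b=(H<20)&(S>100)&(V>90);b[:130]=0;b[215:]=0;b[:,:240]=0;b[:,305:]=0
s,ce,mm=max(blobs(b),key=lambda z:z[0][4]);ys,xs=np.nonzero(mm)
P=np.array([wonz(c,x,y,.04)[:2] for x,y in zip(xs,ys)]);r=cv2.minAreaRect((P*1000).astype(np.float32));print("rest",s,r)
print(V[150:212:3,270].tolist())
```

```text
[261, 209, 17, 71, 1058] [268.88468809 243.76748582]
[0.49912125 0.33844531] [0.59661472 0.8025278 ] 53.372172477197445 -0.04271327854165068 0.04665539627514743 origin from ctr [0.45288361 0.27624941] from root [0.45544113 0.27968962]
dark [262, 149, 18, 58, 469] [272.51812367 173.65245203]
lateral [-0.00620047  0.00323672  0.00766865] along [-0.11275647 -0.05833403]
rest [249, 139, 46, 67, 1909] ((447.8043518066406, 273.3415222167969), (71.6037826538086, 47.61368942260742), 53.043182373046875)
[49, 80, 42, 37, 34, 96, 98, 95, 95, 92, 93, 91, 86, 83, 83, 83, 85, 82, 80, 83, 245]
```

Emit:
move_arm --steps "-0.0105 0.0045 -0.02 0 0;0 0 -0.035 0 0;0 0 -0.035 0 0;0 0 -0.035 0 0;0 0 -0.029 0 0;0 0 0 0 0;0 0 0 0 0" --newtons 100

```text
t: 1.73
tcp_pos: [0.4411, 0.2827, 0.0654]
orientation: [1.404, -2.806, 0.0]
wrist_force: [-0.0, 0.4, 0.9]
width: 0.0853
finger_force: 0.0
```

Emit:
move_arm --steps "0.0112 -0.0065 0.0035 0 0;0 0 0 0 0;0 0 0 0 0"

```text
t: 1.98
tcp_pos: [0.4547, 0.2766, 0.0715]
orientation: [-1.401, 2.808, 0.0]
wrist_force: [-1.2, 0.2, 0.4]
width: 0.0857
finger_force: 0.0
```

Run:
```python
from cell import bot
from h import *
s,c=wrist(bot,"w2");print(s["tcp_pos"],s["orientation"])
hsv=cv2.cvtColor(c["frame"],cv2.COLOR_RGB2HSV);H,S,V=[hsv[:,:,i].astype(int) for i in range(3)]
u=np.array([.5985,.8011]);o=np.array([.4525,.276])
for a,l,z in((-22,-7,78),(-22,7,78),(22,7,78),(22,-7,78),(125,0,40)):
    p=np.r_[o+u*a/1e3+np.array([-u[1],u[0]])*l/1e3,z/1e3];x,y=wproj(c,p);print(a,l,x,y);cv2.circle(c["frame"],(int(round(x)),int(round(y))),2,(255,0,0),1)
cv2.imwrite("pics/w2b.png",cv2.resize(c["frame"][:,:,::-1],(800,600)))
```

```text
[0.45471512 0.27658815 0.07154928] [-1.40063482e+00  2.80822854e+00  2.85169541e-04]
-22 -7 246.13517465802306 222.4704624427448
-22 7 279.08110387035816 222.33305126610475
22 7 276.5595895504926 305.79850260743564
22 -7 247.8117137117064 305.9854951573673
125 0 260.6513793958643 377.52991177646265
```

View pics/w2b.png

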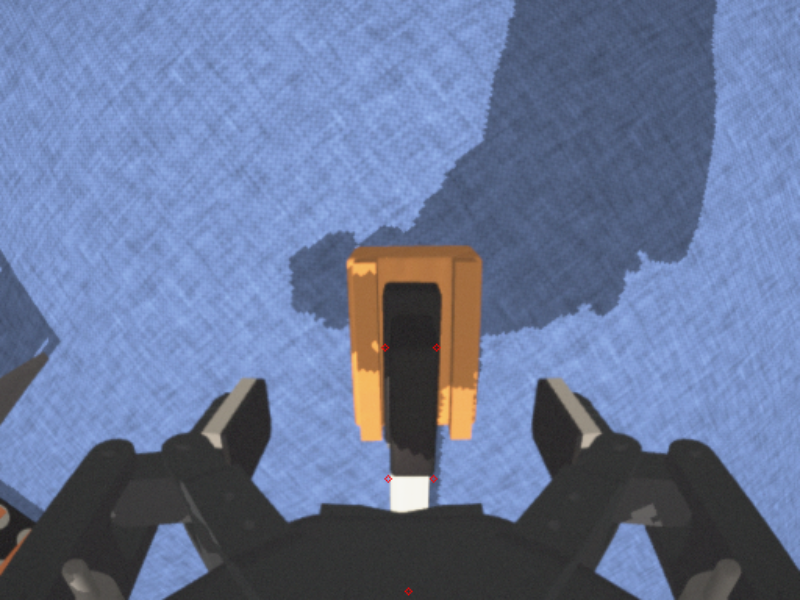

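Run:
```python
from h import *
c=load("w2");u=np.array([.5985,.8011]);o=np.array([.4525,.276]);n=np.array([-u[1],u[0]]);k=.64
for nm,x,y,z in(("base rear",412,283,.046),("root",410,475,.04),("grip rear",412,315,.078),("grip front",412,452,.078),("cheek front",371,440,.04),("cheek front R",462,440,.04),("rest rear",415,262,.04),("rest rear top?",415,262,.03),("rest rear bot",415,247,.0),("baseL",384,300,.046),("baseR",441,300,.046)):
    p=wonz(c,x*k,y*k,z)[:2]-o;print(nm,(p@u*1e3).round(1),(p@n*1e3).round(1))
g=cv2.cvtColor(c["frame"],cv2.COLOR_RGB2GRAY);print(g[175:312,262].tolist())
```

```text
base rear -32.5 1.1
root 49.2 0.8
grip rear -31.3 0.4
grip front 12.0 0.6
cheek front 31.9 -14.6
cheek front R 32.3 21.3
rest rear -38.4 2.2
rest rear top? -36.6 2.5
rest rear bot -37.5 3.4
baseL -26.7 -8.3
baseR -26.6 10.8
[134, 135, 133, 135, 120, 90, 48, 38, 34, 40, 36, 40, 43, 43, 43, 46, 46, 42, 45, 47, 45, 45, 45, 47, 45, 43, 42, 40, 35, 36, 34, 35, 40, 42, 38, 35, 40, 38, 38, 40, 37, 42, 39, 31, 39, 36, 39, 41, 41, 41, 38, 45, 44, 43, 44, 41, 38, 45, 43, 43, 46, 44, 45, 45, 45, 42, 46, 42, 45, 40, 45, 42, 43, 41, 47, 46, 42, 45, 41, 44, 43, 43, 44, 44, 44, 45, 39, 43, 45, 45, 49, 44, 50, 47, 42, 42, 43, 48, 47, 40, 47, 43, 48, 44, 44, 39, 46, 43, 43, 46, 41, 42, 48, 56, 60, 68, 70, 65, 67, 66, 66, 65, 64, 65, 63, 66, 66, 61, 64, 106, 231, 245, 245, 245, 245, 245, 245]
```

Emit:
move_arm --steps "-0.0035 -0.0015 -0.0015 0 0;0 0 0 0 0;0 0 0 0 0;0 0 0 0 0;0 0 0 0 0"

```text
t: 2.45
tcp_pos: [0.4499, 0.2746, 0.068]
orientation: [1.404, -2.81, 0.0]
wrist_force: [0.4, 0.3, 0.2]
width: 0.0853
finger_force: 0.0
```

Excellent position. Close.

Emit:
move_arm --steps "0 0 0 0 1;0 0 0 0 1;0 0 0 0 1;0 0 0 0 1;0 0 0 0 1;0 0 0 0 1;0 0 0 0 1;0 0 0 0 1;0 0 0 0 1;0 0 0 0 1" --newtons 100

```text
t: 3.28
tcp_pos: [0.45, 0.2745, 0.0681]
orientation: [-1.404, 2.81, -0.0]
wrist_force: [-1.4, -1.4, 4.3]
width: 0.0127
finger_force: 97.6
```

Emit:
move_arm --steps "0 0 0.03 0 1;0 0 0.03 0 1;0 0 0.03 0 1;0 -0.0394 0 -0.1038 1;0 -0.0394 0 -0.1038 1;0 -0.0394 0 -0.1038 1;0 -0.0394 0 -0.1038 1;0 -0.0394 0 -0.1038 1;0 -0.0394 0 -0.1038 1;0 -0.0394 0 -0.1038 1;0 -0.0394 0 -0.1038 1;0 -0.0394 0 -0.1038 1"

```text
t: 4.28
tcp_pos: [0.4494, -0.082, 0.1579]
orientation: [-0.02, -3.141, 0.0]
wrist_force: [1.2, 0.4, -0.7]
width: 0.0124
finger_force: 97.8
```

Emit:
move_arm --steps "0 0 -0.03 0 1;0 0 -0.025 0 1;0 0 -0.02 0 1;0 0 0 0 1;0 0 0 0 1;0 0 0 0 1;0 0 0 0 1"

```text
t: 4.87
tcp_pos: [0.4508, -0.08, 0.0841]
orientation: [0.011, 3.14, -0.0]
wrist_force: [0.2, -0.2, -1.3]
width: 0.0123
finger_force: 97.8
```

Run:
```python
from cell import bot
from h import *
s=bot.get_state();print(s)
for n in("top","scene"):
    c=bot.read_camera(n);np.savez(n+"1.npz",**c);cv2.imwrite(f"pics/{n}1.png",c["frame"][:,:,::-1])
t=cv2.imread("pics/top1.png")[125:235,205:315];q=cv2.imread("pics/scene1.png")[150:260,170:280]
cv2.imwrite("pics/m1.png",np.hstack([cv2.resize(a,(400,400),interpolation=cv2.INTER_CUBIC) for a in(t,q)]))
```

```text
{'t': 4.8667, 'qpos': array([ 0.20863017,  0.48123412, -0.12262929,  2.1411856 ,  0.11379567,
        0.52306307,  1.56488392]), 'qd': array([-0.00127895, -0.00389395, -0.00133571,  0.00288066, -0.00029572,
       -0.0061209 , -0.00191698]), 'tau': array([ 4.00737638e-02, -4.92531717e+01, -3.64352977e-01, -1.38839328e+01,
        7.26232276e-03, -3.23319386e-03,  3.31229152e-03]), 'tcp_pos': array([ 0.45082823, -0.0800389 ,  0.0841112 ]), 'orientation': array([ 1.12259323e-02,  3.13959550e+00, -4.62070209e-04]), 'wrist_force': array([ 0.20853177, -0.23243029, -1.28008165]), 'torque': array([ 0.05914608,  0.0373395 , -0.0164622 ]), 'finger_force': 97.82563090324402, 'width': 0.012336256460678844}
```

View pics/m1.png

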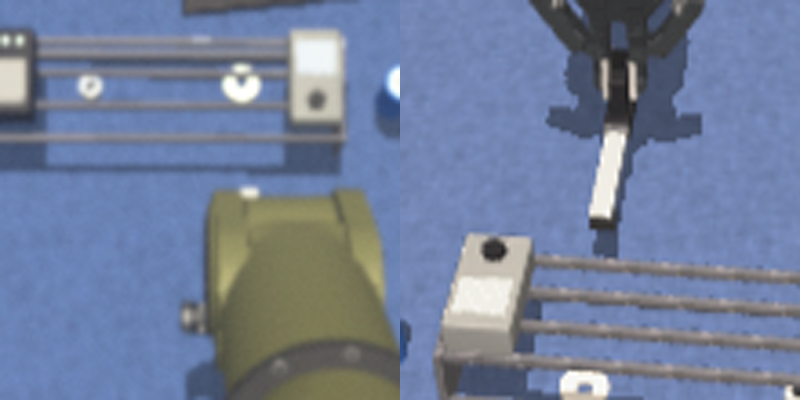

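Left crop: the blade tip is visible at (249,188) in front of the shelf. Right crop: the blade is in line with the washer, with the foot at its end, (603,222).

Run:
```python
from h import *
t=load("top1");s=load("scene1")
def m(c,x0,x1,y0,y1):
    hsv=cv2.cvtColor(c["frame"],cv2.COLOR_RGB2HSV);k=(hsv[:,:,1]<60)&(hsv[:,:,2]>150);w=np.zeros_like(k);w[y0:y1,x0:x1]=1;k&=w
    b=max(blobs(k,4),key=lambda b:b[0][4]);return b[0],b[1],np.nonzero(b[2])
a=m(t,262,285,172,185);print(a[0],a[1]);
b=m(s,215,240,183,213);print(b[0],b[1]);ys,xs=b[2]
for r in(b[0][1]+1,b[0][1]+b[0][3]-2):print(r,xs[ys==r].mean())
top_edge=(a[1][0],a[0][1]-.3)
bx=xs[ys>=b[0][1]+b[0][3]-3].mean();end=(bx,b[0][1]+b[0][3]-.5)
print(top_edge,end)
o1,d1=ray(t,*top_edge);o2,d2=ray(s,*end);k=np.linalg.lstsq(np.c_[d1,-d2],o2-o1,rcond=None)[0];print("tip",o1+k[0]*d1,o2+k[1]*d2)
for z in(.05,.0555,.06):print(z,onz(t,*top_edge,z),onz(s,*end,z))
```

```text
[271, 176, 6, 4, 21] [273.38095238 177.42857143]
[222, 186, 10, 24, 151] [226.61589404 197.65562914]
187 228.5
208 224.5
(np.float64(273.3809523809524), 175.7) (np.float64(224.68421052631578), 209.5)
tip [ 0.58135576 -0.08267691  0.0587882 ] [ 0.58127391 -0.08171925  0.05870675]
0.05 [ 0.58327114 -0.08326073  0.05      ] [ 0.57209113 -0.08324459  0.05      ]
0.0555 [ 0.58207242 -0.08289535  0.0555    ] [ 0.57789184 -0.08228104  0.0555    ]
0.06 [ 0.58109164 -0.0825964   0.06      ] [ 0.58263788 -0.08149268  0.06      ]
```

Emit:
move_arm --steps "0 0 -0.02 0 1;0 0 -0.004 0 1;0 0 0 0 1;0 0 0 0 1"

```text
t: 5.3
tcp_pos: [0.45, -0.0801, 0.0593]
orientation: [-0.012, -3.141, 0.0]
wrist_force: [0.7, -0.3, -2.0]
width: 0.0126
finger_force: 97.7
```

Emit:
move_arm --steps "0 0 -0.005 0 1;0 0 0 0 1;0 0 0 0 1"

```text
t: 5.55
tcp_pos: [0.4501, -0.0801, 0.0541]
orientation: [0.012, 3.141, -0.0]
wrist_force: [0.1, -1.1, -1.9]
width: 0.0125
finger_force: 97.7
```

Emit:
move_arm --steps "0 0 -0.004 0 1;0 0 0 0 1;0 0 0 0 1"

```text
t: 5.8
tcp_pos: [0.4503, -0.0801, 0.0499]
orientation: [0.012, 3.141, -0.0]
wrist_force: [0.2, -0.4, -1.0]
width: 0.0127
finger_force: 97.8
```

Emit:
move_arm --steps "0 0 -0.002 0 1;0 0 0 0 1;0 0 0 0 1"

```text
t: 6.05
tcp_pos: [0.4498, -0.0802, 0.0481]
orientation: [-0.012, -3.141, 0.0]
wrist_force: [-2.7, -0.0, 3.3]
width: 0.0126
finger_force: 98.4
```

Emit:
move_arm --steps "0 0 -0.002 0 1;0 0 0 0 1;0 0 0 0 1"

```text
t: 6.3
tcp_pos: [0.4494, -0.0802, 0.0461]
orientation: [-0.012, -3.141, 0.0]
wrist_force: [-4.6, -0.6, 7.5]
width: 0.0125
finger_force: 99.1
```

Emit:
move_arm --steps "0 0 0.02 0 1;0.02 0.002 0 0 1;0.03 0 0 0 1;0.03 0 0 0 1;0.025 0 0 0 1;0.018 0 0 0 1;0 0 0 0 1;0 0 0 0 1;0 0 0 0 1"

```text
t: 7.05
tcp_pos: [0.5717, -0.0781, 0.0653]
orientation: [-0.012, -3.139, -0.0]
wrist_force: [0.4, 0.1, -2.0]
width: 0.0125
finger_force: 97.9
```

Run:
```python
from cell import bot
from h import *
s=bot.get_state();print(s["tcp_pos"],s["wrist_force"])
for n in("top","scene"):
    c=bot.read_camera(n);np.savez(n+"2.npz",**c);cv2.imwrite(f"pics/{n}2.png",c["frame"][:,:,::-1])
t=cv2.imread("pics/top2.png")[125:180,230:285+25];q=cv2.imread("pics/scene2.png")[225:280,180:260]
cv2.imwrite("pics/m2.png",np.vstack([cv2.resize(a,(436,300),interpolation=cv2.INTER_CUBIC) for a in(t,q)]))
```

```text
[ 0.57171732 -0.07810466  0.06533503] [ 0.37864985  0.13067563 -1.95714328]
```

View pics/m2.png

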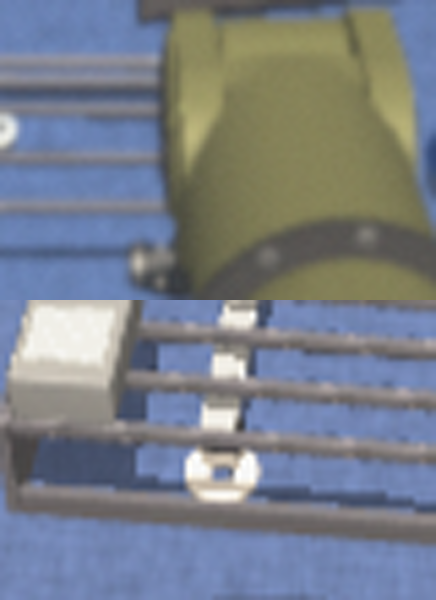

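The scene crop shows the blade reaching in under the bars, its end at about (221,428) just before the washer ring centred at (222,472).

Run:
```python
from h import *
c=load("scene2");f=5.45
for nm,x,y,z in(("end",221,428,.038),("mid",223,412,.038),("up",231,355,.038),("washer",222.5,472,.006)):
    print(nm,onz(c,180+x/f-.4,225+(y-300)/f-.4,z))
for p in((.692,-.0800,.006),(.7015,-.0800,.038)):
    x,y=proj(c,p);print(p,(x-180+.4)*f,(y-225+.4)*f+300)
```

```text
end [ 0.69493835 -0.0788788   0.038     ]
mid [ 0.68549254 -0.07927628  0.038     ]
up [ 0.65071618 -0.08034075  0.038     ]
washer [ 0.6929281  -0.07995775  0.006     ]
(0.692, -0.08, 0.006) 222.68542668221997 470.42269027002686
(0.7015, -0.08, 0.038) 216.4405384129871 439.040437353553
```

Emit:
move_arm --steps "0 0 -0.005 0 1;0 0 -0.004 0 1;0 0 0 0 1;0 0 0 0 1"

```text
t: 7.48
tcp_pos: [0.5726, -0.0781, 0.0566]
orientation: [-0.012, -3.141, -0.0]
wrist_force: [-0.1, -0.3, -1.2]
width: 0.0122
finger_force: 97.9
```

Emit:
move_arm --steps "0 0 -0.001 0 1;0 0 0 0 1;0 0 0 0 1"

```text
t: 7.73
tcp_pos: [0.5729, -0.0782, 0.056]
orientation: [-0.012, -3.141, 0.0]
wrist_force: [-1.2, -0.1, -0.4]
width: 0.0125
finger_force: 97.9
```

Emit:
move_arm --steps "0 0 -0.001 0 1;0 0 0 0 1;0 0 0 0 1"

```text
t: 7.98
tcp_pos: [0.573, -0.0781, 0.0551]
orientation: [0.012, 3.142, -0.0]
wrist_force: [-1.6, -0.2, 1.0]
width: 0.0124
finger_force: 98.1
```

```bash
python3 -c "
from cell import bot
s=bot.get_state();print(s['tcp_pos'],s['wrist_force'],s['torque'])"
```

```text
[ 0.57299794 -0.07812282  0.05509125] [-1.56201433 -0.22695518  0.95039234] [-0.05696875  0.08943743 -0.04027506]
```

Emit:
move_arm --steps "0 0 -0.0006 0 1;0 0 0 0 1;-0.002 0 0 0 1;-0.004 0 0 0 1;-0.006 0 0 0 1;-0.006 0 0 0 1"

```text
t: 8.48
tcp_pos: [0.555, -0.0781, 0.0545]
orientation: [0.012, 3.14, 0.0]
wrist_force: [1.8, 0.5, 0.6]
width: 0.0127
finger_force: 98.2
```

Run:
```python
from cell import bot
from h import *
s=bot.get_state();print(s["tcp_pos"],s["wrist_force"])
c=bot.read_camera("scene");np.savez("scene3.npz",**c)
hsv=cv2.cvtColor(c["frame"],cv2.COLOR_RGB2HSV);m=(hsv[:,:,1]<60)&(hsv[:,:,2]>150);m[:235]=0;m[270:]=0;m[:,:205]=0;m[:,240:]=0
for b in blobs(m,6):print(b[0],b[1],onz(c,*b[1],.006))
cv2.imwrite("pics/m3.png",cv2.resize(c["frame"][215:280,180:260,::-1],(640,520),interpolation=cv2.INTER_CUBIC))
```

```text
[ 0.5549933  -0.07807685  0.05451672] [1.80053045 0.46620725 0.61579938]
[219, 235, 12, 6, 43] [223.09302326 237.55813953] [ 0.63054397 -0.08156215  0.006     ]
[209, 238, 8, 2, 12] [212.16666667 238.33333333] [ 0.63561512 -0.10914288  0.006     ]
[218, 242, 7, 6, 29] [220.68965517 244.03448276] [ 0.65320545 -0.08470614  0.006     ]
[213, 247, 5, 3, 10] [215.3 248.2] [ 0.66824006 -0.0962773   0.006     ]
[226, 247, 9, 4, 15] [229.06666667 249.        ] [ 0.66793462 -0.06158512  0.006     ]
[215, 252, 13, 6, 60] [220.9        254.03333333] [ 0.68603308 -0.07971686  0.006     ]
```

View pics/m3.png

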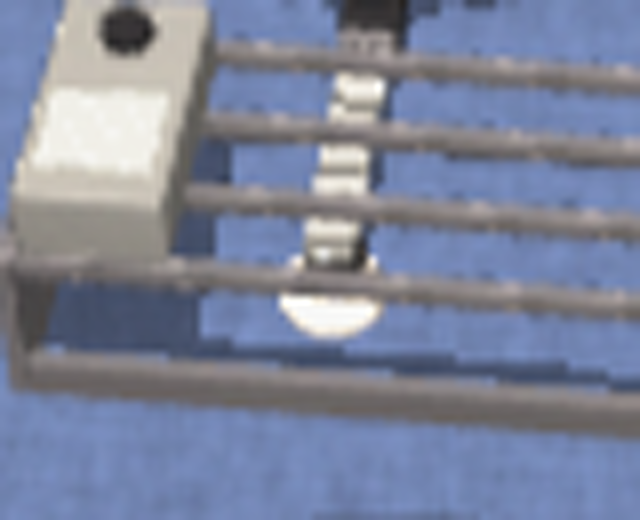

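The washer is being carried: its front rim moved from about (222,502) in the last crop to (331,338) here, about 14 mm. I'll press slightly more and go on.

Emit:
move_arm --steps "0 0 -0.0008 0 1;-0.004 0 0 0 1;-0.008 0 0 0 1;-0.008 0 0 0 1;-0.008 0 0 0 1;-0.008 0 0 0 1;-0.006 0 0 0 1;0 0 0 0 1"

```text
t: 9.2
tcp_pos: [0.5111, -0.0782, 0.0536]
orientation: [-0.012, -3.14, 0.0]
wrist_force: [-2.2, 0.3, 4.0]
width: 0.0125
finger_force: 98.6
```

Run:
```python
from cell import bot
from h import *
s=bot.get_state();print(s["tcp_pos"],s["wrist_force"])
c=bot.read_camera("scene");np.savez("scene4.npz",**c);cv2.imwrite("pics/scene4.png",c["frame"][:,:,::-1])
hsv=cv2.cvtColor(c["frame"],cv2.COLOR_RGB2HSV);m=(hsv[:,:,1]<60)&(hsv[:,:,2]>150);m[:215]=0;m[262:]=0;m[:,:207]=0;m[:,240:]=0
for b in blobs(m,6):print(b[0],b[1],onz(c,*b[1],.006))
print(proj(c,(s["tcp_pos"][0]+.119,-.08,.006)))
```

```text
[ 0.51107029 -0.07822598  0.05363747] [-2.23748284  0.33936144  3.97627756]
[222, 215, 8, 8, 48] [225.58333333 218.16666667] [ 0.55934349 -0.08417478  0.006     ]
[211, 220, 7, 2, 12] [214.         220.41666667] [ 0.57051958 -0.11403328  0.006     ]
[221, 224, 7, 7, 42] [223.66666667 226.9047619 ] [ 0.59244882 -0.08505465  0.006     ]
[213, 229, 7, 2, 12] [216.         229.41666667] [ 0.6032849  -0.10389037  0.006     ]
[228, 230, 7, 2, 11] [230.81818182 230.36363636] [ 0.6034078  -0.06478157  0.006     ]
[209, 234, 13, 6, 32] [216.25    237.65625] [ 0.63237984 -0.0990394   0.006     ]
[224, 234, 7, 7, 28] [227.75       237.85714286] [ 0.63056456 -0.06950959  0.006     ]
[221, 242, 5, 2, 7] [222.57142857 242.71428571] [ 0.64834146 -0.0805524   0.006     ]
[213, 248, 9, 2, 12] [216.5        248.33333333] [ 0.66842304 -0.09321722  0.006     ]
[227, 249, 8, 2, 11] [230.09090909 249.36363636] [ 0.66891203 -0.05889084  0.006     ]
(np.float64(223.720215171632), np.float64(237.46122817816234))
```

Emit:
move_arm --steps "-0.002 0 0.0006 0 1;-0.004 0 0 0 1;-0.008 0 0 0 1;-0.008 0 0 0 1;-0.008 0 0 0 1;-0.008 0 0 0 1;-0.008 0 0 0 1;-0.006 0 0 0 1;-0.003 0 0 0 1;0 0 0 0 1"

```text
t: 10.08
tcp_pos: [0.4566, -0.0782, 0.0542]
orientation: [-0.012, -3.14, 0.0]
wrist_force: [-2.5, 0.1, 3.7]
width: 0.0124
finger_force: 98.5
```

Run:
```python
from cell import bot
from h import *
s=bot.get_state();print(s["tcp_pos"],s["wrist_force"])
c=bot.read_camera("scene");np.savez("scene5.npz",**c);cv2.imwrite("pics/scene5.png",c["frame"][:,:,::-1])
hsv=cv2.cvtColor(c["frame"],cv2.COLOR_RGB2HSV);m=(hsv[:,:,1]<60)&(hsv[:,:,2]>150);m[:205]=0;m[240:]=0;m[:,:207]=0;m[:,244:]=0
for b in blobs(m,6):print(b[0],b[1],onz(c,*b[1],.006))
```

```text
[ 0.45661162 -0.07817033  0.05416407] [-2.50141225  0.12538656  3.6638278 ]
[221, 205, 10, 17, 95] [226.31578947 212.13684211] [ 0.53577123 -0.08515442  0.006     ]
[230, 219, 3, 4, 8] [230.625 220.75 ] [ 0.56801211 -0.06947335  0.006     ]
[211, 220, 7, 2, 12] [214.         220.41666667] [ 0.57051958 -0.11403328  0.006     ]
[240, 222, 4, 2, 6] [241.83333333 222.33333333] [ 0.5714382 -0.0389901  0.006    ]
[220, 224, 13, 5, 49] [225.83673469 225.75510204] [ 0.58774537 -0.07988617  0.006     ]
[213, 229, 7, 2, 12] [216.         229.41666667] [ 0.6032849  -0.10389037  0.006     ]
[227, 230, 8, 2, 12] [230.5        230.33333333] [ 0.60336928 -0.06562342  0.006     ]
[209, 238, 8, 2, 12] [212.16666667 238.33333333] [ 0.63561512 -0.10914288  0.006     ]
[224, 239, 7, 1, 7] [227. 239.] [ 0.63468224 -0.07093548  0.006     ]
```

Emit:
move_arm --steps "-0.004 0 0 0 1;-0.004 0 0 0 1;0 0 0 0 1;0 0 0.01 0 1;0 0 0.03 0 1;0 0 0.035 0 1;0 0 0.03 0 1;0 0 0 0 1"

```text
t: 10.8
tcp_pos: [0.4515, -0.0784, 0.1634]
orientation: [0.012, 3.136, -0.002]
wrist_force: [0.1, -0.1, -1.4]
width: 0.012
finger_force: 97.9
```

Emit:
move_arm --steps "0 0.0392 0 0.1038 1;0 0.0392 0 0.1038 1;0 0.0392 0 0.1038 1;0 0.0392 0 0.1038 1;0 0.0392 0 0.1038 1;0 0.0392 0 0.1038 1;0 0.0392 0 0.1038 1;0 0.0392 0 0.1038 1;0 0.0392 0 0.1038 1;0 0 0 0 1;0 0 0 0 1;0 0 0 0 1"

```text
t: 11.8
tcp_pos: [0.449, 0.2736, 0.1578]
orientation: [1.402, -2.807, 0.001]
wrist_force: [0.1, -0.4, -2.1]
width: 0.0124
finger_force: 98.1
```

Run:
```python
from cell import bot
from h import *
s=bot.get_state();print(s["tcp_pos"],s["orientation"])
for n in("top","scene"):
    c=bot.read_camera(n);np.savez(n+"6.npz",**c);cv2.imwrite(f"pics/{n}6.png",c["frame"][:,:,::-1])
    hsv=cv2.cvtColor(c["frame"],cv2.COLOR_RGB2HSV);m=(hsv[:,:,1]<60)&(hsv[:,:,2]>150)
    for b in blobs(m,8):
        p=onz(c,*b[1],.006)
        if .52<p[0]<.72 and -.12<p[1]<.1:print(n,b[0],b[1],p)
```

```text
[0.44903383 0.27360248 0.15780053] [ 1.40212549e+00 -2.80731852e+00  1.42088741e-03]
top [226, 144, 7, 9, 48] [229.02083333 147.9375    ] [0.69271121 0.06655758 0.006     ]
top [265, 144, 18, 1, 18] [273.5 144. ] [ 0.70600492 -0.08860259  0.006     ]
top [219, 153, 8, 1, 8] [222.5 153. ] [0.6746295  0.08912489 0.006     ]
top [244, 153, 22, 1, 22] [254.5 153. ] [ 0.67393415 -0.02198757  0.006     ]
top [269, 153, 10, 1, 10] [273.5 153. ] [ 0.67352088 -0.08802567  0.006     ]
top [218, 162, 16, 1, 16] [225.5 162. ] [0.64239309 0.0785476  0.006     ]
top [235, 162, 19, 1, 19] [244. 162.] [0.64198148 0.01460419 0.006     ]
top [255, 162, 8, 1, 8] [258.5 162. ] [ 0.64165866 -0.03554545  0.006     ]
top [273, 162, 9, 1, 9] [277. 162.] [ 0.64124653 -0.09957013  0.006     ]
top [266, 177, 12, 12, 105] [271.48571429 182.26666667] [ 0.56990388 -0.07928116  0.006     ]
scene [221, 216, 13, 7, 73] [227.01369863 219.09589041] [ 0.56256184 -0.07989091  0.006     ]
scene [211, 220, 7, 2, 12] [214.         220.41666667] [ 0.57051958 -0.11403328  0.006     ]
scene [240, 222, 8, 2, 13] [243.69230769 
[... 1452 characters left out ...]
282.45454545 243.36363636] [0.63762346 0.0707875  0.006     ]
scene [213, 248, 8, 2, 11] [216.09090909 248.36363636] [ 0.66861038 -0.09422417  0.006     ]
scene [227, 249, 8, 2, 11] [230.09090909 249.36363636] [ 0.66891203 -0.05889084  0.006     ]
scene [241, 250, 8, 2, 11] [244.09090909 250.36363636] [ 0.66921209 -0.02374261  0.006     ]
scene [254, 251, 9, 2, 12] [257.5        251.33333333] [0.66953692 0.0097526  0.006     ]
scene [268, 252, 8, 2, 11] [271.09090909 252.36363636] [0.67001912 0.0435366  0.006     ]
scene [282, 253, 8, 2, 11] [285.09090909 253.36363636] [0.67031398 0.07814525 0.006     ]
scene [275, 256, 9, 7, 44] [279.11363636 259.61363636] [0.69157504 0.06407683 0.006     ]
```

Washer at (0.570, −0.079), about 37 mm clear of the shelf. Now set the probe down.

Emit:
move_arm --steps "0.001 0.001 -0.03 0 1;0 0 -0.03 0 1;0 0 -0.02 0 1;0 0 -0.005 0 1;0 0 -0.002 0 1;0 0 0 0 1;0 0 0 0 1"

```text
t: 12.48
tcp_pos: [0.4504, 0.2747, 0.072]
orientation: [1.402, -2.809, 0.0]
wrist_force: [-3.1, 0.6, -2.9]
width: 0.0125
finger_force: 102.3
```

Emit:
move_arm --steps "0 0 -0.0015 0 1;0 0 0 0 1;0 0 0 0 1"

```text
t: 12.73
tcp_pos: [0.4508, 0.2754, 0.0708]
orientation: [1.404, -2.81, 0.0]
wrist_force: [-3.9, 0.6, -1.3]
width: 0.0126
finger_force: 102.6
```

Emit:
move_arm --steps "-0.0015 0.001 0 0 1;0 0 0 0 1;0 0 0 0 1"

```text
t: 12.98
tcp_pos: [0.4504, 0.2767, 0.071]
orientation: [-1.403, 2.809, -0.001]
wrist_force: [0.2, -0.8, -1.3]
width: 0.0122
finger_force: 102.4
```

Emit:
move_arm --steps "0 0 -0.0015 0 1;0 0 0 0 1;0 0 0 0 1"

```text
t: 13.23
tcp_pos: [0.4497, 0.2766, 0.0691]
orientation: [-1.404, 2.81, -0.0]
wrist_force: [-0.1, -0.3, -1.8]
width: 0.0124
finger_force: 102.4
```

Emit:
move_arm --steps "0 0 -0.001 0 1;0 0 0 0 1;0 0 0 0 1"

```text
t: 13.48
tcp_pos: [0.4495, 0.2767, 0.0681]
orientation: [1.404, -2.81, 0.0]
wrist_force: [0.6, -0.4, -0.8]
width: 0.0124
finger_force: 102.5
```

Emit:
move_arm --steps "0 0 -0.0008 0 1;0 0 0 0 1;0 0 0 0 1"

```text
t: 13.73
tcp_pos: [0.4495, 0.2767, 0.0673]
orientation: [1.404, -2.81, 0.0]
wrist_force: [0.6, -0.2, -1.7]
width: 0.0128
finger_force: 102.5
```

Emit:
move_arm --steps "0 0 -0.001 0 1;0 0 0 0 1;0 0 0 0 1"

```text
t: 13.98
tcp_pos: [0.4496, 0.2768, 0.067]
orientation: [-1.404, 2.81, -0.0]
wrist_force: [-1.3, -1.1, 6.4]
width: 0.0125
finger_force: 103.8
```

Emit:
move_arm --steps "0 0 -0.001 0 1;0 0 0 0 1;0 0 0 0 1"

```text
t: 14.23
tcp_pos: [0.4497, 0.2768, 0.0669]
orientation: [-1.404, 2.809, -0.001]
wrist_force: [-2.8, -2.5, 17.1]
width: 0.0123
finger_force: 105.3
```

Seated on the rest at 0.067. I'll relieve the pressure, open, and lift away.

Emit:
move_arm --steps "0 0 0.0012 0 1;0 0 0 0 0.9;0 0 0 0 0.8;0 0 0 0 0.6;0 0 0 0 0.3;0 0 0 0 0;0 0 0 0 0;0 0 0 0 0;0 0 0 0 0;0 0 0 0 0"

```text
t: 15.07
tcp_pos: [0.4495, 0.2767, 0.0665]
orientation: [1.404, -2.81, 0.0]
wrist_force: [-0.1, 0.1, -0.4]
width: 0.0855
finger_force: 0.0
```

Emit:
move_arm --steps "0 0 0.02 0 0;0 0 0.035 0 0;0 0 0.035 0 0;0 0 0.035 0 0;-0.02 0.01 0.03 0 0;-0.02 0.01 0.02 0 0;-0.03 0.01 0 0 0;-0.03 0.01 0 0 0;0 0 0 0 0;0 0 0 0 0;0 0 0 0 0"

```text
t: 15.98
tcp_pos: [0.35, 0.3164, 0.2417]
orientation: [-1.404, 2.81, -0.001]
wrist_force: [1.0, 0.1, 0.4]
width: 0.0856
finger_force: 0.0
```

Run:
```python
from cell import bot
from h import *
s=bot.get_state();print(s["tcp_pos"],s["width"],s["wrist_force"])
for n in("top","scene"):
    c=bot.read_camera(n);cv2.imwrite(f"pics/{n}7.png",c["frame"][:,:,::-1])
cv2.imwrite("pics/m7.png",np.hstack([cv2.resize(cv2.imread("pics/top7.png")[110:250,110:330],(400,255)),cv2.resize(cv2.imread("pics/scene7.png")[160:280,150:420],(400,255))]))
```

```text
[0.34998646 0.31643076 0.24167225] 0.08556047390733604 [0.9527651  0.10753961 0.38275529]
```

View pics/m7.png

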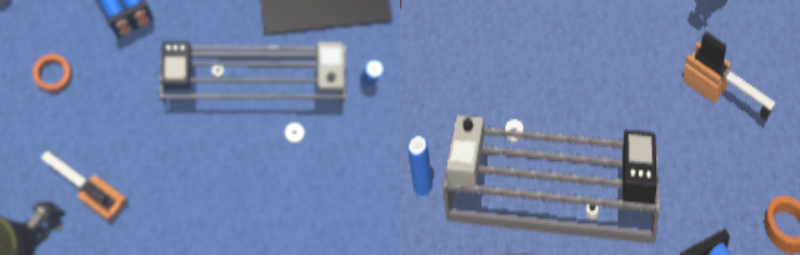

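The washer lies on the open table at (294,132) in the left view, and the probe sits in its rest at (100,190). Nut, cell and shelf are unmoved, and the hand is clear.

```bash
python3 -c "
from cell import bot
print(bot.close_job())"
```

```text
the job is handed in; nothing more can be done
None
```

The washer is out on the open table, about 37 mm clear of the shelf, the probe is back on its rest with the hand drawn away, and the job is handed in (about 16 s; highest press reading while drawing about 5.7 N).

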